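Load the locking bench forceps with a card tube

TASK

The ratchet forceps on the wooden board have been left locked shut and empty: gently press the finger ring of the loose handle (the one on the robot's side) down, out of line with the other, until the ratchet lets go and the handles spring fully open. Then stand the white card tube on end on the cork seat between the open jaws and let go of it. Last, push the loose handle shut until the ratchet has clicked about two teeth past the point where both jaws first touch the tube, so that it stays locked, upright and firmly held but not crushed; leave the other things on the bench where they are.

Things in the scene. Friction and masses are not known exactly. Their poses are not given: they have to be found in the camera images.
- clamp: slippery steel ratchet forceps (like a big hemostat) mounted flat on a fixed wooden board, 262x112x14 mm. Origin on the bench under the scissor joint; x towards the jaws (finger rings at -x), y to the loose handle's side, z up. Bars span z 58 to 66 mm; highest at joint, 75 mm, at jaws 69 mm. The fixed handle (y = -20 mm) never swings. Ratchet arms cross at x = -116 mm, the fixed handle's on top
- handle (a joint): swing of the loose handle, rad: 0 = shut to the last tooth, 0.36 = fully open (stop). A light spring opens it (at shank_side 3.2 N when shut, falling evenly to 1.1 N when open). Seven teeth, each a click, catch it at 0.204, 0.170, 0.136, 0.102, 0.068, 0.034 and 0 (up to 0.006 wider under load); push rises 2 to 4 N up each tooth, then drops to 1.5 N over spring and jaw. Starts locked near shut
- moving_shank (a joint): downward spring of the loose handle's shank, rad: 0 = level, positive = ring pressed down; it flexes 32 mm from the scissor joint. The teeth come free at 0.04 to 0.055 (ring bow 5 to 6 mm down, 4 to 8 N); beyond 0.11 (12 mm, about 13 N) it is bent
- ring_bow (a point): top of the loose handle's finger ring, at the outermost point of its bow, 143 mm behind the joint and 38 mm beside it when shut, 66 mm over the bench: a place to press. The ring is an oval of 7.6 mm round bar, 45x41 mm outside, its centre 16 mm further in (towards the fixed handle). Moves with the handle
- shank_side (a point): outer side of the loose handle's straight shank at mid-height (bar 8 mm wide and high), 102 mm behind the joint and 25 mm beside it when shut: a place to push the handle shut, at about 0.57 N for each N at the jaw, plus the spring; free below it down to the board. Moves with the handle
- seat (a point): centre of the free space between the open jaws (35 to 43 mm wide), on the cork-faced seat post (36x46 mm, top 50 mm over the bench)
- fixed_jaw (a point): top of the fixed jaw's boss. It holds an adjusting screw with a small rubber pad that faces the moving jaw; the screw's setting differs by up to 7.5 mm from start to start, so the tube is first touched from both sides anywhere between 0.21 and 0.08 of the handle's swing, which must be felt
- jaw: moving jaw on clamp's -y side: V-shaped rubber-lined cradle 58 mm ahead of the joint, 57 to 67 mm over the bench. It swings with the handle and is springy: once the tube is touched from both sides, each further tooth (2 mm at the jaw) adds about 8 N. A good hold is 5.5 to 19 N at the jaw; the tube is crushed at 28 N. Origin at the joint
- tube_mid (a point): centre (on the axis, half-way up) of the white card tube, 26.7 mm in diameter, 45.4 mm long, 20 g, which stands on end on the bench; treat as solid. The point's z runs along the tube's axis
- card_tube: the same tube; origin on its side wall, half-way up
- ring_left: bystander: plywood ring with notches, 52 mm, lying flat; origin under its centre
- disc_1: bystander: plywood disc, 51 mm, lying flat; origin under its centre
- tape_measure: bystander: white tape rule 78x81x34 mm; origin under its centre
- pliers: bystander: cutting pliers 134 mm long, lying flat; origin under its centre
- blue_cap: bystander: blue printed plug 42 mm, 24 mm high; origin under its centre
Things that resemble listed ones, but are neither listed nor needed, are in the scene too. Leave any yellow look-alike of the card_tube alone.

How it is judged:
By the outcome, as a careful person would: the job done as asked, in the order asked, and still so for the second after the job is handed in, with the robot touching nothing.
It also fails if it takes over 72 s, if anything falls off the work surface, if the arm or the gripper's body presses on something with over 40 N, if the wrist force passes 120 N, or if a joint passes its speed limit or range.

ROBOT

A 6-joint arm with a two-finger parallel gripper is mounted at the origin on a cart in front of the work surface, level with it; the furniture and walls round the work are solid. World frame = base frame: x ahead of the robot, y to its left, z up, the work surface at z = 0. Lengths are in m, angles in degrees, forces in N, time in s.
With the tool pointing down it reaches from about 0.35 to 1 m from the base axis. Payload 7.1 kg.
Tool frame: the origin (TCP) lies at the very end of the fingers, on their centre line; the grasp point (between the pads) lies 19 mm behind it (manip.hold_point_z is the z of the grasp point in the tool frame, in m); z points along the fingers, y is the direction in which the jaws open and shut (so a half turn about z gives the same grasp; the last joint's range is limited). The gripper opens to 85 mm and grips with 20 to 120 N. Pads are 22 mm wide; open, the fingers measure 114 mm over their backs; the gripper's body (76 mm by 85 mm) begins 54 mm behind the grasp point. The pads swing forward as they close: fully open they stand 13 mm farther back than shut.
Start: joints at [65.031, 24.242, 93.386, -0, 62.372, -1.089], TCP at [0.253, 0.571, 0.231] pointing down, gripper open.
Joint ranges: [-172.04, 172.04], [-51.8, 120.97], [4.93, 147.93], [-75.15, 255.16], [6.16, 154.13], [-145.62, 145.62]. Speed limits (degrees/s): [136.94, 136.94, 172.46, 180, 180, 180].

INTERFACE

Orientations are given as [roll, pitch, yaw] about the fixed x, y, z axes, in that order (R = Rz(yaw) Ry(pitch) Rx(roll)).
In Python, from workcell import observe, eyes, job, manip gives the robot as it stands.
- The arm moves only by the tool move_arm, never from a script. Its argument "deltas" is a list of rows, each a list of 3 entries, a list of its own where there are three numbers: the shift along the tool's x, y, z in mm, then the turn, a rotation vector about the tool's x, y, z in degrees, then the finger opening in mm, from 0 to 85.4. A call has exactly 5 rows; each row shifts and turns the commanded pose from where the row before left it, along the tool's axes as they then stand; what a row does not reach is not made up. A row lasts 1/12 s, in which the tool goes at most 41.7 mm and 7.16 degrees, less where a joint would pass 70% of its speed; a pose out of reach is approached as far as the arm can. A call is refused whole if a number of a shift passes 41.7 or a number of a turn 7.16, either way. A call with a gripper value outside its range is refused whole. The fingers move at their own pace and stop on an object; "squeeze" is the grip in N (left out, the last holds). Time passes only in rows, so rows that do not move let the fingers close, or fill a call up. It gives the time, the measured TCP pose, the force and the opening at its end, in the units of the state.
- observe(): the state, without advancing time (a new reading comes with each control period).
- eyes.snapshot(name): name is "scene" or "side" or "wrist"; returns the picture (480x640x3 uint8, red, green, blue); there is no depth.
- eyes.calibration(name): a dict with "camera_matrix" (3x3 intrinsics, pixels), "R" (3x3) and "t" (3): a world point X has camera coordinates R X + t; the wrist camera has in their place "mount" (4x4, takes a point from camera to tool coordinates, whose origin is the TCP and whose axes are the flange's). Camera axes: x right, y down, z forward; pixel columns grow to the right and rows downward; lengths in m; the calibration is good to about 2 mm. A picture is of the moment at which its call begins: read the wrist's pose just before it. calibration takes no time and is no camera call.
- job.close_job(): hands the job in, once; it reports no verdict.
The state is a dict: "time_s": time; "joints": joint angles; "joint_velocities": joint speeds; "effort": joint torques, N m; "eef_pos": TCP position; "tcp_rot": TCP orientation; "ft_force": force on the tool from outside, world axes, zero at the start; "ft_torque": the same for the moment, N m; "width": finger opening in m.
Only numpy, scipy, OpenCV 4.12 (cv2) and the standard library are available. Lean on these libraries where they do the work, as an engineer would, in place of code of your own. Each camera call takes 0.05 s, during which the arm holds its last target. There are 200 camera calls.

## Working session

There is one attempt and no reset: what is moved stays moved. The work goes in short steps, Python scripts to look and compute and a tool call to move; the robot and the scene stay as the last step left them, time stands still between calls to the robot, and variables do not carry over. Pictures are saved under pics/ and viewed, about 8 in all and at most 12, crops included, and the job is handed in when it is done.

Besides the shell and the picture viewer there is one more tool, called after "Emit:" as a command line: name --argument value ..., lists and objects as JSON in quotes. move_arm: Moves the arm, as the interface text tells. Its arguments: {"type":"object","properties":{"deltas":{"type":"array","items":{"type":"array"}},"squeeze":{"type":"number"}},"required":["deltas"]}

```bash
mkdir -p pics; ls; python3 - <<'E'
from workcell import observe, eyes, job, manip
import cv2
print(observe(), manip.hold_point_z)
for n in ["scene","side"]:
    im=eyes.snapshot(n); cv2.imwrite(f"pics/{n}0.png",im[:,:,::-1])
    c=eyes.calibration(n); print(n,c)
im=eyes.snapshot("wrist"); cv2.imwrite("pics/wrist0.png",im[:,:,::-1])
print(eyes.calibration("wrist"))
E
```

```text
pics
{'time_s': 0.0, 'joints': array([ 6.50294090e+01,  2.42831147e+01,  9.34336814e+01, -1.94233065e-04,
        6.23717362e+01, -1.09039975e+00]), 'joint_velocities': array([-9.19877480e-05,  9.72501532e-02, -5.38979365e-02, -9.88485691e-02,
        3.07868553e-02, -8.76524163e-02]), 'effort': array([-2.25848635e-03, -5.57394433e+01, -2.81733119e+01, -1.55155603e-04,
        7.54363951e-03, -9.95035435e-06]), 'eef_pos': array([0.25277313, 0.57098765, 0.23054462]), 'tcp_rot': array([-1.79911480e+02, -1.51284674e-03,  1.56119898e+02]), 'ft_force': array([ 0.10369788, -0.96427584, -0.25098399]), 'ft_torque': array([-0.04768155, -0.03969711, -0.00134558]), 'width': 0.08514303966828275} -0.0187
scene {'camera_matrix': array([[498.12512713,   0.        , 321.16472499],
       [  0.        , 498.12512713, 237.82245872],
       [  0.        ,   0.        ,   1.        ]]), 'R': array([[ 0.84295834, -0.53774576, -0.01583455],
       [-0.34057442, -0.51063   , -0.78947201],
       [ 0.41644963,  0.67088486, -0.61358227]]), 't': array([-0.54062072,  0.22205687,  1.0094657 ])}
side {'camera_ma
[... 186 characters left out ...]
, -0.25717462, -0.00125992],
       [-0.15767188,  0.59632688, -0.78710472],
       [ 0.20317468, -0.76043111, -0.61681811]]), 't': array([0.5664295 , 0.19519309, 1.14884025])}
{'camera_matrix': array([[430.84013578,   0.        , 318.60796196],
       [  0.        , 430.84013578, 244.75642939],
       [  0.        ,   0.        ,   1.        ]]), 'mount': array([[-7.45650041e-04, -9.45804746e-01, -3.24735010e-01,
         8.43100829e-02],
       [ 9.99999712e-01, -7.50045151e-04, -1.11640453e-04,
        -5.56283078e-04],
       [-1.37975849e-04, -3.24735000e-01,  9.45805033e-01,
        -1.42451757e-01],
       [ 0.00000000e+00,  0.00000000e+00,  0.00000000e+00,
         1.00000000e+00]])}
```

View pics/scene0.png

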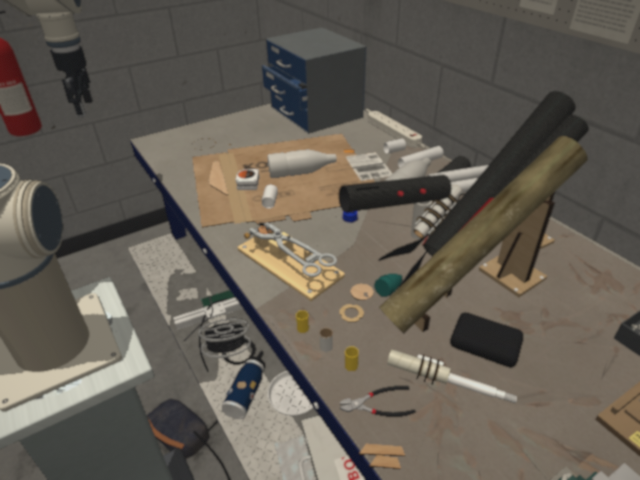

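View pics/side0.png

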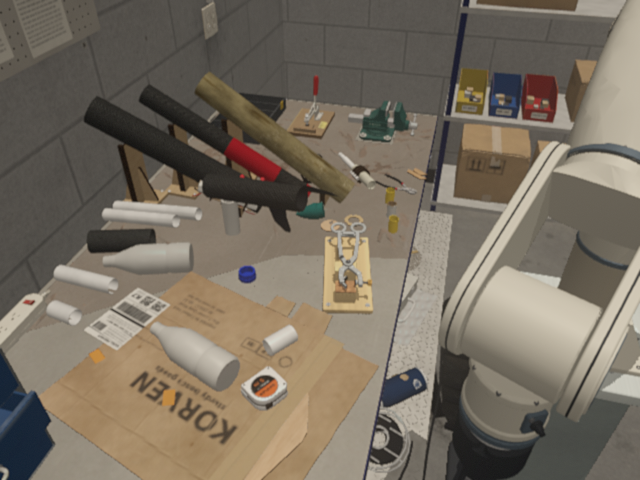

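```bash
cat > h.py <<'E'
import numpy as np, cv2
from workcell import observe, eyes, manip
from scipy.spatial.transform import Rotation as Ro
def cam(n,o=None):
    c=eyes.calibration(n)
    if n=="wrist":
        o=o or observe(); T=np.eye(4); T[:3,:3]=Ro.from_euler('xyz',o['tcp_rot'],degrees=True).as_matrix(); T[:3,3]=o['eef_pos']
        M=np.linalg.inv(T@c['mount']); return c['camera_matrix'],M[:3,:3],M[:3,3]
    return c['camera_matrix'],c['R'],c['t']
def ray(C,p):
    K,R,t=C; d=R.T@np.linalg.inv(K)@np.array([p[0],p[1],1.]); return -R.T@t,d
def onz(C,p,z):
    o,d=ray(C,p); return o+d*(z-o[2])/d[2]
def proj(C,X):
    K,R,t=C; q=K@(R@np.asarray(X,float)+t); return q[:2]/q[2]
E
python3 - <<'E'
import cv2
a=cv2.imread("pics/scene0.png")[210:375,225:375]; cv2.imwrite("pics/sc1.png",cv2.resize(a,None,fx=3.6,fy=3.6,interpolation=2))
a=cv2.imread("pics/side0.png")[180:320,305:415]; cv2.imwrite("pics/si1.png",cv2.resize(a,None,fx=4,fy=4,interpolation=2))
E
```

```text
(no output)
```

View pics/sc1.png

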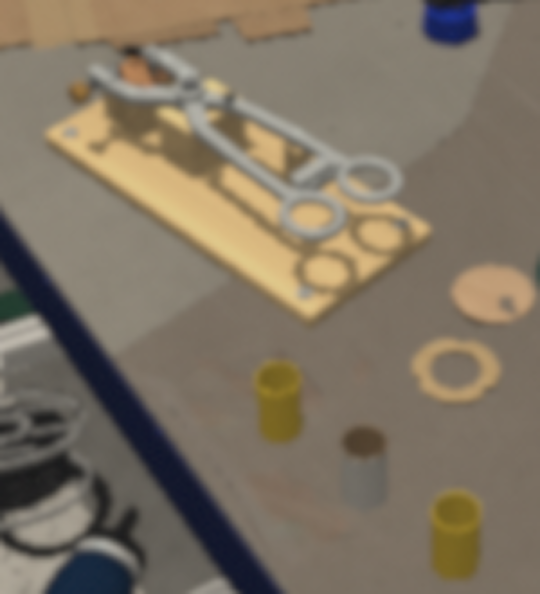

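View pics/si1.png

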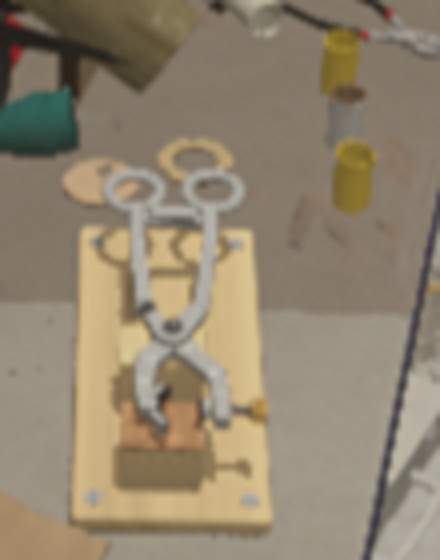

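```bash
python3 - <<'E'
from h import *
S=cam("scene"); D=cam("side"); f=lambda p:(225+p[0]/3.6,210+p[1]/3.6); g=lambda p:(305+p[0]/4,180+p[1]/4)
r=lambda x:np.round(x*1000).astype(int)
for n,p,z in [("B left",(45,131),.014),("B near",(312,312),.014),("B right",(432,231),.014),("tubetop",(364,441),.0454),("tubebot",(364,493),0),("joint",(193,93),.075),("looseringC",(312,215),.064),("fixringC",(369,179),.064),("Y1",(278,376),.045),("Y2",(457,505),.045)]: print("scene",n,r(onz(S,f(p),z)))
for n,p,z in [("B farL",(82,230),.014),("B farR",(250,229),.014),("B nL",(75,519),.014),("B nR",(271,520),.014),("joint",(173,326),.075),("tubetop",(348,94),.0454),("looseringC",(213,190),.064),("fixringC",(134,190),.064),("Y1",(355,150),.045),("Y2",(342,38),.045)]: print("side",n,r(onz(D,g(p),z)))
print(r(onz(S,(266,197),.013)))
E
```

```text
scene B left [444  76  14]
scene B near [ 505 -176   14]
scene B right [ 607 -156   14]
scene tubetop [ 460 -303   45]
scene tubebot [ 461 -301    0]
scene joint [515 -15  75]
scene looseringC [ 523 -149   64]
scene fixringC [ 570 -140   64]
scene Y1 [ 446 -236   45]
scene Y2 [ 477 -366   45]
side B farL [ 607 -147   14]
side B farR [ 501 -176   14]
side B nL [546 105  14]
side B nR [441  78  14]
side joint [516   1  75]
side tubetop [ 459 -300   45]
side looseringC [ 522 -146   64]
side fixringC [ 570 -133   64]
side Y1 [ 444 -237   45]
side Y2 [ 473 -369   45]
[607 237  13]
```

```bash
python3 - <<'E'
from h import *
N=20; D=np.array([269,-613,-30])/N; yaw=156.1
for i in range(N):
    R=Ro.from_euler('xyz',[180,0,yaw],degrees=True).as_matrix(); print(np.round(R.T@D,0).astype(int).tolist(),end=','); yaw-=7.12
    if i%5==4: print()
E
```

```text
[-25, -23, 1],[-27, -19, 1],[-30, -16, 1],[-31, -12, 1],[-32, -8, 1],
[-33, -4, 1],[-33, 0, 2],[-33, 4, 2],[-32, 8, 2],[-31, 12, 2],
[-29, 16, 2],[-27, 20, 2],[-24, 23, 2],[-21, 26, 2],[-18, 28, 2],
[-14, 30, 2],[-11, 32, 2],[-7, 33, 2],[-2, 33, 2],[2, 33, 2],
```

Emit:
move_arm --deltas '[[[-25, -23, 1], [0, 0, 7.12], 0], [[-27, -19, 1], [0, 0, 7.12], 0], [[-30, -16, 1], [0, 0, 7.12], 0], [[-31, -12, 1], [0, 0, 7.12], 0], [[-32, -8, 1], [0, 0, 7.12], 0]]' --squeeze 30

```text
time_s: 0.57
eef_pos: [0.3203, 0.4168, 0.226]
tcp_rot: [-180.0, 0.0, 120.2]
ft_force: [0.9, 0.1, 0.9]
width: 0.0253
```

Emit:
move_arm --deltas '[[[-33, -4, 1], [0, 0, 7.12], 0], [[-33, 0, 2], [0, 0, 7.12], 0], [[-33, 4, 2], [0, 0, 7.12], 0], [[-32, 8, 2], [0, 0, 7.12], 0], [[-31, 12, 2], [0, 0, 7.12], 0]]'

```text
time_s: 0.98
eef_pos: [0.3859, 0.2646, 0.2172]
tcp_rot: [-180.0, 0.0, 84.6]
ft_force: [0.9, 0.1, 0.0]
width: 0.0002
```

Emit:
move_arm --deltas '[[[-29, 16, 2], [0, 0, 7.12], 0], [[-27, 20, 2], [0, 0, 7.12], 0], [[-24, 23, 2], [0, 0, 7.12], 0], [[-21, 26, 2], [0, 0, 7.12], 0], [[-18, 28, 2], [0, 0, 7.12], 0]]'

```text
time_s: 1.4
eef_pos: [0.4544, 0.1125, 0.2073]
tcp_rot: [180.0, -0.0, 49.0]
ft_force: [0.6, 0.9, -0.0]
width: -0.0003
```

Emit:
move_arm --deltas '[[[-14, 30, 2], [0, 0, 7.12], 0], [[-11, 32, 2], [0, 0, 7.12], 0], [[-7, 33, 2], [0, 0, 7.12], 0], [[-2, 33, 2], [0, 0, 7.12], 0], [[2, 33, 2], [0, 0, 7.12], 0]]'

```text
time_s: 1.82
eef_pos: [0.5218, -0.0401, 0.1971]
tcp_rot: [-180.0, 0.0, 13.3]
ft_force: [0.6, 0.1, 0.1]
width: -0.0003
```

Emit:
move_arm --deltas '[[[0, 0, 0], [0, 0, 0], 0], [[0, 0, 0], [0, 0, 0], 0], [[0, 0, 0], [0, 0, 0], 0], [[0, 0, 0], [0, 0, 0], 0], [[0, 0, 0], [0, 0, 0], 0]]'

```text
time_s: 2.23
eef_pos: [0.521, -0.0373, 0.1973]
tcp_rot: [-180.0, 0.0, 13.8]
ft_force: [-0.4, 1.0, -0.8]
width: -0.0
```

```bash
python3 - <<'E'
from h import *
o=observe(); print(o); im=eyes.snapshot("wrist"); cv2.imwrite("pics/w1.png",im[:,:,::-1]); np.save("w1.npy",np.r_[o['eef_pos'],o['tcp_rot']])
E
```

```text
{'time_s': 2.2333, 'joints': array([-5.40564818e+00,  1.82807795e+01,  1.07887569e+02,  8.37381667e-03,
        5.38522015e+01,  7.07474727e+01]), 'joint_velocities': array([ 0.12860741, -0.050749  , -0.0707455 , -0.07296475, -0.16689968,
        0.14805661]), 'effort': array([-3.56950695e-01, -4.56127632e+01, -2.47874182e+01, -1.02421496e-02,
        1.31253673e-03, -5.59531327e-03]), 'eef_pos': array([ 0.52103951, -0.03731572,  0.19734761]), 'tcp_rot': array([-1.79986842e+02,  1.71715647e-02,  1.38419404e+01]), 'ft_force': array([-0.42656635,  1.04565704, -0.78252961]), 'ft_torque': array([-0.00715323,  0.02748142, -0.02190536]), 'width': -3.8445942070892144e-05}
```

View pics/w1.png

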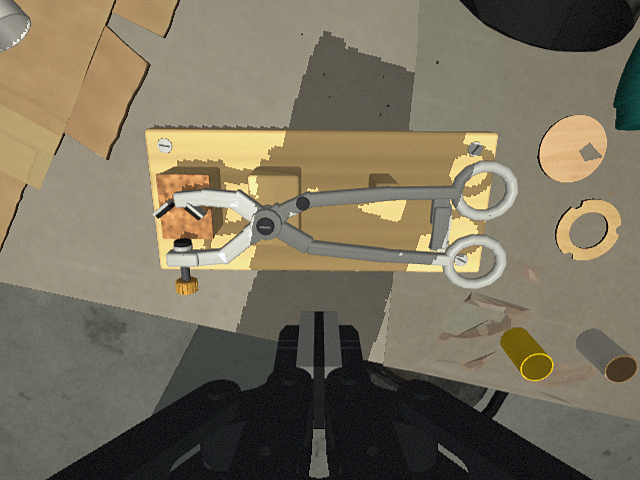

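```bash
python3 - <<'E'
from h import *
a=np.load("w1.npy"); W=cam("wrist",dict(eef_pos=a[:3],tcp_rot=a[3:]))
r=lambda x:np.round(x*1000,1)
P={}
for n,p,z in [("joint",(266,226),.075),("looseC",(475,262),.062),("fixC",(486,191),.062),("TL",(148,129),.014),("TR",(498,132),.014),("BL",(165,272),.014),("tubetop",(621,369),.0454),("seat",(186,207),.050),("cTL",(157,175),.05),("cTR",(213,173),.05),("cBL",(163,243),.05),("fixedboss",(181,257),.069)]:
    P[n]=onz(W,p,z); print(n,r(P[n]))
e=P["TL"]-P["TR"]; th=np.arctan2(e[1],e[0]); print("yaw",np.degrees(th), np.linalg.norm(e), np.linalg.norm(P["TL"]-P["BL"]))
R=np.array([[np.cos(th),-np.sin(th)],[np.sin(th),np.cos(th)]])
for n in P: print(n, r(R.T@(P[n]-P["joint"])[:2]))
E
```

```text
joint [517.6  -3.5  75. ]
looseC [ 522.5 -148.2   62. ]
fixC [ 571.1 -137.6   62. ]
TL [550.1  98.5  14. ]
TR [ 609.2 -151.1   14. ]
BL [440.   72.2  14. ]
tubetop [ 458.9 -302.2   45.4]
seat [509.8  54.3  50. ]
cTL [527.2  76.4  50. ]
cTR [537.5  39.9  50. ]
cBL [479.8  66.4  50. ]
fixedboss [480.8  48.   69. ]
yaw 103.32536514971682 0.2564881405136911 0.11318429662314787
joint [0. 0.]
looseC [-142.    28.6]
fixC [-142.9  -21.2]
TL [ 91.7 -55.2]
TR [-164.8  -55.2]
BL [91.5 58. ]
tubetop [-277.2  125.9]
seat [57.9 -5.8]
cTL [ 75.5 -27.8]
cTR [ 37.6 -29.4]
cBL [76.7 20.6]
fixedboss [58.5 24. ]
```

Emit:
move_arm --deltas '[[[-9, 22, 12], [0, 0, 0], 0], [[-9, 22, 24], [0, 0, 0], 0], [[-9, 22, 24], [0, 0, 0], 0], [[-9, 21, 24], [0, 0, 0], 0], [[-9, 21, 22], [0, 0, 0.4], 0]]'

```text
time_s: 2.7
eef_pos: [0.5032, -0.154, 0.0905]
tcp_rot: [180.0, -0.0, 13.4]
ft_force: [0.4, -0.5, -0.2]
width: -0.0002
```

Emit:
move_arm --deltas '[[[0, 0, 5], [0, 0, 0], 0], [[0, 0, 0], [0, 0, 0], 0], [[0, 0, 0], [0, 0, 0], 0], [[0, 0, 0], [0, 0, 0], 0], [[0, 0, 0], [0, 0, 0], 0]]'

```text
time_s: 3.12
eef_pos: [0.5045, -0.1532, 0.0875]
tcp_rot: [179.9, -0.1, 13.4]
ft_force: [-0.8, 0.5, -0.1]
width: -0.0001
```

```bash
cat > st.py <<'E'
from h import *
# clamp frame
th=np.radians(103.4);J=np.array([517.5,-3.5]);R=np.array([[np.cos(th),-np.sin(th)],[np.sin(th),np.cos(th)]])
def st():
    f=observe(); p=f['eef_pos']*1000
    print("t",round(f['time_s'],2),"tcp",p.round(1),"rot",f['tcp_rot'].round(1),"clamp",(R.T@(p[:2]-J)).round(1),"Fclamp",(R.T@f['ft_force'][:2]).round(1),"Fz",f['ft_force'][2].round(1),"w",f['width'].round(4))
if __name__=="__main__": st()
E
python3 st.py
```

```text
Traceback (most recent call last):
  File "st.py", line 7, in <module>
    if __name__=="__main__": st()
                             ~~^^
  File "st.py", line 6, in st
    print("t",round(f['time_s'],2),"tcp",p.round(1),"rot",f['tcp_rot'].round(1),"clamp",(R.T@(p[:2]-J)).round(1),"Fclamp",(R.T@f['ft_force'][:2]).round(1),"Fz",f['ft_force'][2].round(1),"w",f['width'].round(4))
                                                                                                                                                                                              ^^^^^^^^^^^^^^^^
AttributeError: 'float' object has no attribute 'round'
```

Emit:
move_arm --deltas '[[[-2, 0, 6], [0, 0, 0], 0], [[-1, 0, 6], [0, 0, 0], 0], [[0, 0, 5], [0, 0, 0], 0], [[0, 0, 2], [0, 0, 0], 0], [[0, 0, 0], [0, 0, 0], 0]]'

```text
time_s: 3.53
eef_pos: [0.5, -0.1544, 0.0665]
tcp_rot: [-180.0, 0.1, 13.3]
ft_force: [-0.1, 0.7, -0.3]
width: -0.0002
```

Emit:
move_arm --deltas '[[[0, 0, 1], [0, 0, 0], 0], [[0, 0, 1], [0, 0, 0], 0], [[0, 0, 1], [0, 0, 0], 0], [[0, 0, 1], [0, 0, 0], 0], [[0, 0, 0], [0, 0, 0], 0]]'

```text
time_s: 3.95
eef_pos: [0.5008, -0.1547, 0.0634]
tcp_rot: [180.0, -0.0, 13.3]
ft_force: [0.2, 0.3, 1.6]
width: 0.0002
```

Emit:
move_arm --deltas '[[[0, 0, 1], [0, 0, 0], 0], [[0, 0, 1], [0, 0, 0], 0], [[0, 0, 0.5], [0, 0, 0], 0], [[0, 0, 0], [0, 0, 0], 0], [[0, 0, 0], [0, 0, 0], 0]]'

```text
time_s: 4.37
eef_pos: [0.5004, -0.1546, 0.0607]
tcp_rot: [-180.0, 0.0, 13.3]
ft_force: [-0.4, 0.6, 2.9]
width: -0.0002
```

Emit:
move_arm --deltas '[[[0, 0, 1], [0, 0, 0], 0], [[0, 0, 0.5], [0, 0, 0], 0], [[0, 0, 0], [0, 0, 0], 0], [[0, 0, 0], [0, 0, 0], 0], [[0, 0, 0], [0, 0, 0], 0]]'

```text
time_s: 4.78
eef_pos: [0.5004, -0.1546, 0.0593]
tcp_rot: [-180.0, 0.0, 13.3]
ft_force: [-1.1, 0.9, 3.8]
width: 0.0
```

Emit:
move_arm --deltas '[[[0, 0, 1], [0, 0, 0], 0], [[0, 0, 0.5], [0, 0, 0], 0], [[0, 0, 0], [0, 0, 0], 0], [[0, 0, 0], [0, 0, 0], 0], [[0, 0, 0], [0, 0, 0], 0]]'

```text
time_s: 5.2
eef_pos: [0.5005, -0.1546, 0.0578]
tcp_rot: [-180.0, -0.0, 13.3]
ft_force: [-1.0, 2.1, 5.1]
width: 0.0002
```

```bash
python3 - <<'E'
from h import *
o=observe(); print(o['ft_force'],o['ft_torque']); im=eyes.snapshot("wrist"); cv2.imwrite("pics/w2.png",im[:,:,::-1])
E
```

```text
[-0.97627413  2.10500071  5.06506896] [ 0.31209985  0.15083538 -0.03394364]
```

View pics/w2.png

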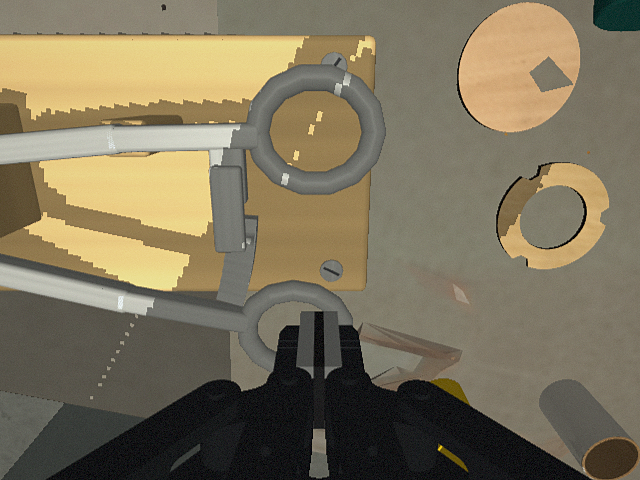

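Emit:
move_arm --deltas '[[[-5, 0, 0], [0, 0, 0], 0], [[-5, 0, 0], [0, 0, 0], 0], [[-5, 0, 0], [0, 0, 0], 0], [[-5, 0, 0], [0, 0, 0], 0], [[-5, 0, 0], [0, 0, 0], 0]]'

```text
time_s: 5.67
eef_pos: [0.4759, -0.1607, 0.0579]
tcp_rot: [180.0, -0.0, 13.3]
ft_force: [1.1, 0.8, 4.9]
width: 0.0001
```

Emit:
move_arm --deltas '[[[0, 0, -10], [0, 0, 0], 0], [[0, 0, -20], [0, 0, 0], 0], [[0, 0, -20], [0, 0, 0], 0], [[0, 0, -20], [0, 0, 0], 0], [[0, 0, -20], [0, 0, 0], 0]]'

```text
time_s: 6.08
eef_pos: [0.4758, -0.1606, 0.1491]
tcp_rot: [180.0, 0.0, 13.3]
ft_force: [0.5, 0.2, -0.4]
width: -0.0004
```

Emit:
move_arm --deltas '[[[20, -20, -20], [0, 0, 0], 40], [[20, -20, -10], [0, 0, 0], 40], [[10, -20, 0], [0, 0, 0], 40], [[0, -10, 0], [0, 0, 0], 40], [[0, 0, 0], [0, 0, 0], 40]]'

```text
time_s: 6.5
eef_pos: [0.5079, -0.0793, 0.1779]
tcp_rot: [-180.0, 0.1, 13.5]
ft_force: [-0.1, -0.6, -0.4]
width: 0.0401
```

```bash
sed -i "s/f\['width'\].round(4)/round(f['width'],4)/" st.py; python3 st.py; python3 - <<'E'
from h import *
o=observe(); im=eyes.snapshot("wrist"); cv2.imwrite("pics/w3.png",im[:,:,::-1]);np.save("w3.npy",np.r_[o['eef_pos'],o['tcp_rot']])
E
```

```text
t 6.5 tcp [507.9 -79.3 177.9] rot [-1.80e+02  1.00e-01  1.35e+01] clamp [-71.5  26.9] Fclamp [-0.5  0.2] Fz -0.4 w 0.0401
```

View pics/w3.png

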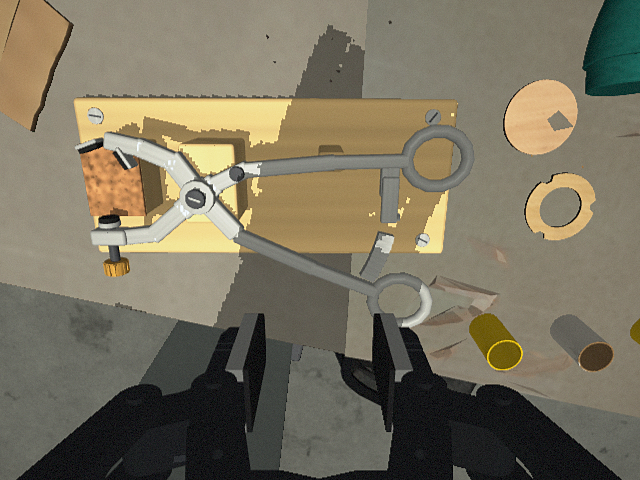

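```bash
python3 - <<'E'
from st import *
a=np.load("w3.npy"); W=cam("wrist",dict(eef_pos=a[:3],tcp_rot=a[3:]))
for n,p,z in [("joint",(196,199),.075),("looseC",(399,299),.062),("vpadR",(124,159),.067),("vpadL",(91,147),.067),("screwpad",(110,216),.067),("boss",(110,237),.069),("tubetop",(596,356),.0454),("shankside",(303,277),.062),("shankA",(270,255),.062),("shankB",(340,287),.062)]:
    P=onz(W,p,z)*1000; print(n,P.round(1),(R.T@(P[:2]-J)).round(1))
E
```

```text
joint [517.4  -3.8  75. ] [-0.2  0.2]
looseC [ 477.6 -141.3   62. ] [-124.8   70.8]
vpadR [528.9  42.2  67. ] [ 41.8 -21.7]
vpadL [531.4  61.4  67. ] [ 59.9 -28.6]
screwpad [492.4  47.5  67. ] [55.4 12.6]
boss [479.7  45.6  69. ] [56.5 25.4]
tubetop [ 459.5 -302.    45.4] [-276.9  125.6]
shankside [478.2 -75.9  62. ] [-61.3  55. ]
shankA [488.2 -52.   62. ] [-40.4  39.7]
shankB [ 476.9 -101.1   62. ] [-85.5  62.1]
```

Emit:
move_arm --deltas '[[[-20, 35, 0], [0, 0, 0], 40], [[-20, 40, 0], [0, 0, 0], 40], [[-20, 40, 0], [0, 0, 0], 40], [[-20, 40, 10], [0, 0, 0], 40], [[-19, 40, 10], [0, 0, 0], 40]]'

```text
time_s: 6.97
eef_pos: [0.4587, -0.2826, 0.1594]
tcp_rot: [180.0, 0.0, 13.3]
ft_force: [0.9, -0.7, 0.1]
width: 0.0403
```

Emit:
move_arm --deltas '[[[0, 10, 20], [0, 0, 0], 42], [[0, 0, 25], [0, 0, 0], 42], [[0, 0, 25], [0, 0, 0], 42], [[0, 0, 10], [0, 0, 0], 42], [[0, 0, 0], [0, 0, 0], 42]]'

```text
time_s: 7.38
eef_pos: [0.46, -0.2893, 0.0769]
tcp_rot: [-179.8, 0.2, 13.3]
ft_force: [0.2, -0.2, 0.2]
width: 0.0417
```

```bash
python3 - <<'E'
from h import *
o=observe(); im=eyes.snapshot("wrist"); cv2.imwrite("pics/w4.png",im[:,:,::-1]);W=cam("wrist",o)
print(o['eef_pos'],o['tcp_rot'],proj(W,[.4595,-.302,.0454]))
E
```

```text
[ 0.46000508 -0.28925084  0.0769372 ] [-179.75784586    0.24700244   13.25101992] [346.33815129 300.93461593]
```

View pics/w4.png

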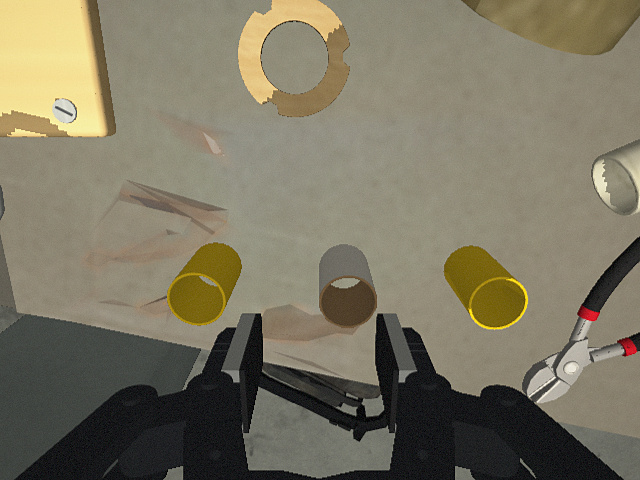

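Emit:
move_arm --deltas '[[[-3, 12, 0], [0, 0, 0], 42], [[0, 0, 0], [0, 0, 0], 42], [[0, 0, 10], [0, 0, 0], 42], [[0, 0, 15], [0, 0, 0], 42], [[0, 0, 0], [0, 0, 0], 42]]'

```text
time_s: 7.85
eef_pos: [0.4617, -0.3014, 0.0531]
tcp_rot: [-179.9, 0.1, 13.3]
ft_force: [-1.0, 1.0, -0.3]
width: 0.0418
```

```bash
python3 st.py
```

```text
t 7.85 tcp [ 461.7 -301.4   53.1] rot [-1.799e+02  1.000e-01  1.330e+01] clamp [-276.8  123.3] Fclamp [1.2 0.7] Fz -0.3 w 0.0418
```

Emit:
move_arm --deltas '[[[-2, 0, 10], [0, 0, 0], 42], [[0, 0, 15], [0, 0, 0], 42], [[0, 0, 6], [0, 0, 0], 42], [[0, 0, 0], [0, 0, 0], 42], [[0, 0, 0], [0, 0, 0], 20]]' --squeeze 25

```text
time_s: 8.27
eef_pos: [0.4605, -0.3024, 0.0235]
tcp_rot: [-180.0, 0.0, 13.3]
ft_force: [0.3, 0.0, 0.1]
width: 0.031
```

Emit:
move_arm --deltas '[[[0, 0, 0], [0, 0, 0], 20], [[0, 0, 0], [0, 0, 0], 20], [[0, 0, 0], [0, 0, 0], 20], [[0, 0, 0], [0, 0, 0], 20], [[0, 0, 0], [0, 0, 0], 20]]'

```text
time_s: 8.68
eef_pos: [0.4608, -0.3025, 0.0239]
tcp_rot: [180.0, -0.0, 13.3]
ft_force: [0.8, 0.5, -0.7]
width: 0.0258
```

```bash
python3 st.py
```

```text
t 8.68 tcp [ 460.8 -302.5   23.9] rot [180.   -0.   13.3] clamp [-277.8  124.5] Fclamp [ 0.3 -0.9] Fz -0.7 w 0.0258
```

Emit:
move_arm --deltas '[[[0, 0, -5], [0, 0, 0], 20], [[0, 0, -20], [0, 0, 0], 20], [[0, 0, -30], [0, 0, 0], 20], [[0, 0, -30], [0, 0, 0], 20], [[0, 0, -25], [0, 0, 0], 20]]'

```text
time_s: 9.1
eef_pos: [0.4607, -0.3025, 0.1356]
tcp_rot: [180.0, -0.0, 13.3]
ft_force: [0.3, 0.7, -0.6]
width: 0.0259
```

Emit:
move_arm --deltas '[[[10, -20, 0], [0, 0, 0], 20], [[13, -34, 0], [0, 0, 0], 20], [[13, -34, 0], [0, 0, 0], 20], [[13, -34, 0], [0, 0, 0], 20], [[13, -34, 0], [0, 0, 0], 20]]'

```text
time_s: 9.52
eef_pos: [0.4849, -0.135, 0.1341]
tcp_rot: [180.0, -0.0, 13.3]
ft_force: [0.7, -0.6, -0.1]
width: 0.0259
```

Emit:
move_arm --deltas '[[[13, -34, 0], [0, 0, 0], 20], [[13, -34, 0], [0, 0, 0], 20], [[13, -34, 0], [0, 0, 0], 20], [[13, -30, 0], [0, 0, 0], 20], [[13, -24, 0], [0, 0, 0], 20]]'

```text
time_s: 9.93
eef_pos: [0.512, 0.0327, 0.134]
tcp_rot: [-180.0, -0.0, 13.4]
ft_force: [1.6, 0.0, -0.6]
width: 0.0255
```

Emit:
move_arm --deltas '[[[5, -12, 0], [0, 0, 0], 20], [[0, -10, 0], [0, 0, 0], 20], [[0, 0, 0], [0, 0, 0], 20], [[0, 0, 0], [0, 0, 0], 20], [[0, 0, 0], [0, 0, 0], 20]]'

```text
time_s: 10.35
eef_pos: [0.5117, 0.0519, 0.1335]
tcp_rot: [180.0, 0.0, 13.3]
ft_force: [0.2, -0.3, 1.0]
width: 0.0258
```

```bash
python3 st.py;  python3 - <<'E'
from h import *
o=observe(); im=eyes.snapshot("wrist"); cv2.imwrite("pics/w5.png",im[:,:,::-1]);np.save("w5.npy",np.r_[o['eef_pos'],o['tcp_rot']])
E
```

```text
t 10.35 tcp [511.7  51.9 133.5] rot [180.    0.   13.3] clamp [55.2 -7.2] Fclamp [-0.4 -0.2] Fz 1.0 w 0.0258
```

View pics/w5.png

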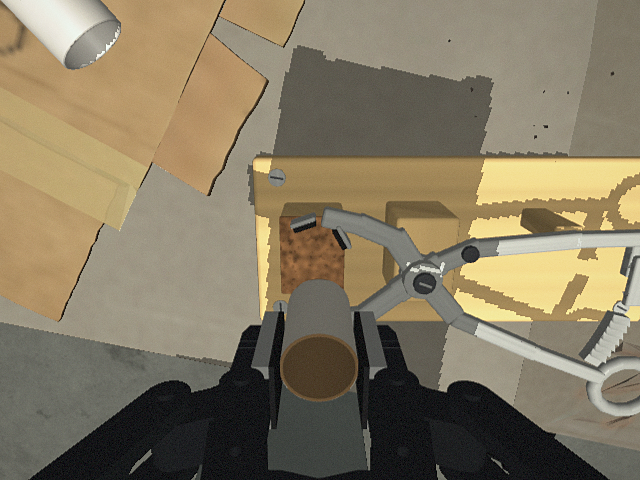

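```bash
python3 - <<'E'
from st import *
a=np.load("w5.npy"); W=cam("wrist",dict(eef_pos=a[:3],tcp_rot=a[3:]))
for n,p,z in [("Linner",(293,231),.067),("Lin2",(314,226),.067),("Rin",(349,248),.067),("Rin2",(335,232),.067),("joint",(425,284),.075),("tubetopC",(319,366),.155),("tubebot",(318,306),.1096),("cork c",(312,253),.05)]:
    P=onz(W,p,z)*1000; print(n,P.round(1),(R.T@(P[:2]-J)).round(1))
E
```

```text
Linner [526.8  68.8  67. ] [ 68.1 -25.8]
Lin2 [531.8  59.   67. ] [ 57.5 -28.4]
Rin [524.4  38.8  67. ] [ 39.5 -16.6]
Rin2 [531.2  47.9  67. ] [ 46.8 -25.2]
joint [517.1  -2.5  75. ] [1.1 0.2]
tubetopC [511.1  51.6 155. ] [55.1 -6.5]
tubebot [509.7  51.7 109.6] [55.5 -5.2]
cork c [511.3  55.6  50. ] [58.9 -7.7]
```

Emit:
move_arm --deltas '[[[0, -1.5, 10], [0, 0, 0], 20], [[0, 0, 15], [0, 0, 0], 20], [[0, 0, 15], [0, 0, 0], 20], [[0, 0, 10], [0, 0, 0], 20], [[0, 0, 5], [0, 0, 0], 20]]'

```text
time_s: 10.82
eef_pos: [0.5106, 0.0538, 0.0767]
tcp_rot: [-180.0, 0.2, 13.3]
ft_force: [0.5, -0.5, -0.3]
width: 0.026
```

Emit:
move_arm --deltas '[[[0, 0, 2], [0, 0, 0], 20], [[0, 0, 1], [0, 0, 0], 20], [[0, 0, 0.5], [0, 0, 0], 20], [[0, 0, 0], [0, 0, 0], 20], [[0, 0, 0], [0, 0, 0], 20]]'

```text
time_s: 11.23
eef_pos: [0.5121, 0.0545, 0.0756]
tcp_rot: [180.0, -0.1, 13.3]
ft_force: [0.7, 0.5, 0.8]
width: 0.0258
```

```bash
python3 st.py
```

```text
t 11.23 tcp [512.1  54.5  75.6] rot [ 1.80e+02 -1.00e-01  1.33e+01] clamp [57.7 -8.2] Fclamp [ 0.3 -0.8] Fz 0.8 w 0.0258
```

Emit:
move_arm --deltas '[[[0, 0, 0.7], [0, 0, 0], 20], [[0, 0, 0.7], [0, 0, 0], 20], [[0, 0, 0], [0, 0, 0], 20], [[0, 0, 0], [0, 0, 0], 20], [[0, 0, 0], [0, 0, 0], 20]]'

```text
time_s: 11.65
eef_pos: [0.512, 0.0545, 0.0738]
tcp_rot: [180.0, -0.0, 13.3]
ft_force: [-0.2, -0.5, 2.2]
width: 0.0256
```

Emit:
move_arm --deltas '[[[0, 0, 0.5], [0, 0, 0], 20], [[0, 0, 0], [0, 0, 0], 20], [[0, 0, 0], [0, 0, 0], 20], [[0, 0, 0], [0, 0, 0], 20], [[0, 0, 0], [0, 0, 0], 20]]'

```text
time_s: 12.07
eef_pos: [0.512, 0.0545, 0.0738]
tcp_rot: [180.0, -0.0, 13.3]
ft_force: [-1.3, -0.1, 7.6]
width: 0.0255
```

Emit:
move_arm --deltas '[[[0, 0, -0.5], [0, 0, 0], 25], [[0, 0, 0], [0, 0, 0], 38], [[0, 0, 0], [0, 0, 0], 38], [[0, 0, 0], [0, 0, 0], 38], [[0, 0, 0], [0, 0, 0], 38]]'

```text
time_s: 12.48
eef_pos: [0.5116, 0.0544, 0.0735]
tcp_rot: [-180.0, 0.0, 13.3]
ft_force: [-0.5, 0.1, 0.1]
width: 0.0381
```

Emit:
move_arm --deltas '[[[0, 0, -5], [0, 0, 0], 40], [[0, 0, -15], [0, 0, 0], 40], [[0, 0, -25], [0, 0, 0], 40], [[0, 0, -30], [0, 0, 0], 40], [[0, 0, -20], [0, 0, 0], 40]]'

```text
time_s: 12.9
eef_pos: [0.5123, 0.0545, 0.1709]
tcp_rot: [180.0, -0.1, 13.3]
ft_force: [1.3, 0.1, -0.5]
width: 0.0401
```

```bash
python3 st.py
```

```text
t 12.9 tcp [512.3  54.5 170.9] rot [ 1.80e+02 -1.00e-01  1.33e+01] clamp [57.6 -8.3] Fclamp [-0.2 -1.3] Fz -0.5 w 0.0401
```

Emit:
move_arm --deltas '[[[-15, 20, 0], [0, 0, 0], 0], [[-20, 28, 0], [0, 0, 0], 0], [[-20, 28, 0], [0, 0, 0], 0], [[-20, 30, 0], [0, 0, 0], 0], [[-21, 30, 0], [0, 0, 0], 0]]'

```text
time_s: 13.32
eef_pos: [0.449, -0.1011, 0.1691]
tcp_rot: [180.0, -0.0, 13.4]
ft_force: [-0.1, -0.2, -0.3]
width: -0.0
```

Emit:
move_arm --deltas '[[[0, 0, 15], [0, 0, 0], 0], [[0, 0, 30], [0, 0, 0], 0], [[0, 0, 35], [0, 0, 0], 0], [[0, 0, 30], [0, 0, 0], 0], [[0, 0, 13], [0, 0, 0], 0]]'

```text
time_s: 13.73
eef_pos: [0.4478, -0.0998, 0.043]
tcp_rot: [-179.9, 0.2, 13.3]
ft_force: [-0.4, -0.1, 0.2]
width: 0.0001
```

Emit:
move_arm --deltas '[[[0, 0, 0], [0, 0, 0], 0], [[0, 0, 0], [0, 0, 0], 0], [[0, 0, 0], [0, 0, 0], 0], [[0, 0, 0], [0, 0, 0], 0], [[0, 0, 0], [0, 0, 0], 0]]'

```text
time_s: 14.15
eef_pos: [0.4506, -0.1002, 0.0469]
tcp_rot: [179.9, -0.1, 13.3]
ft_force: [0.1, 0.2, 0.8]
width: 0.0001
```

```bash
python3 st.py;  python3 - <<'E'
from h import *
a=eyes.snapshot("wrist"); b=eyes.snapshot("side")[180:320,300:440]
b=cv2.resize(b,(400,400),interpolation=2); a=cv2.resize(a,(400,300)); o=np.zeros((400,800,3),np.uint8); o[:300,:400]=a; o[:,400:]=b
cv2.imwrite("pics/w6.png",o[:,:,::-1])
E
```

```text
t 14.15 tcp [ 450.6 -100.2   46.9] rot [ 1.799e+02 -1.000e-01  1.330e+01] clamp [-78.6  87.5] Fclamp [ 0.2 -0.1] Fz 0.8 w 0.0001
```

View pics/w6.png

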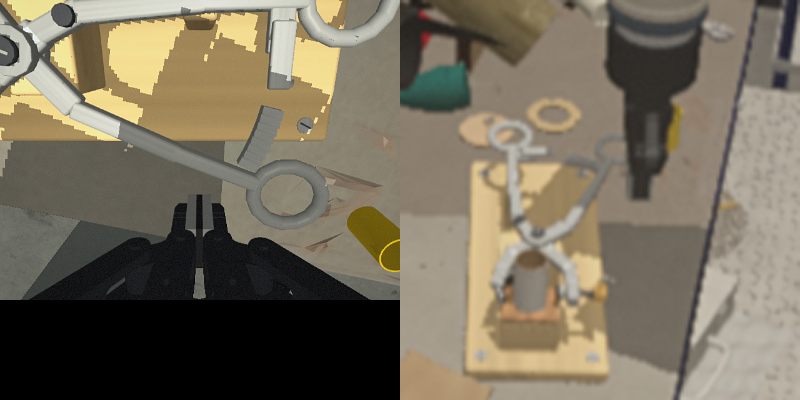

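Emit:
move_arm --deltas '[[[3, 0, 0], [0, 0, 0], 0], [[3, 0, 0], [0, 0, 0], 0], [[3, 0, 0], [0, 0, 0], 0], [[2, 0, 0], [0, 0, 0], 0], [[0, 0, 0], [0, 0, 0], 0]]'

```text
time_s: 14.67
eef_pos: [0.4611, -0.0974, 0.0457]
tcp_rot: [180.0, -0.0, 13.3]
ft_force: [-0.7, -1.4, -0.4]
width: 0.0001
```

Emit:
move_arm --deltas '[[[2, 0, 0], [0, 0, 0], 0], [[1, 0, 0], [0, 0, 0], 0], [[0, 0, 0], [0, 0, 0], 0], [[0, 0, 0], [0, 0, 0], 0], [[0, 0, 0], [0, 0, 0], 0]]'

```text
time_s: 15.08
eef_pos: [0.4632, -0.0968, 0.0456]
tcp_rot: [-180.0, 0.0, 13.3]
ft_force: [-0.2, 1.2, -0.2]
width: 0.0006
```

Emit:
move_arm --deltas '[[[2, 0, 0], [0, 0, 0], 0], [[1, 0, 0], [0, 0, 0], 0], [[0, 0, 0], [0, 0, 0], 0], [[0, 0, 0], [0, 0, 0], 0], [[0, 0, 0], [0, 0, 0], 0]]'

```text
time_s: 15.5
eef_pos: [0.4662, -0.0961, 0.0456]
tcp_rot: [-180.0, 0.0, 13.3]
ft_force: [-0.9, 0.5, -0.9]
width: 0.0002
```

```bash
python3 st.py
```

```text
t 15.5 tcp [466.2 -96.1  45.6] rot [-180.     0.    13.3] clamp [-78.2  71.3] Fclamp [0.7 0.7] Fz -0.9 w 0.0002
```

Emit:
move_arm --deltas '[[[2, 0, 0], [0, 0, 0], 0], [[2, 0, 0], [0, 0, 0], 0], [[1, 0, 0], [0, 0, 0], 0], [[0, 0, 0], [0, 0, 0], 0], [[0, 0, 0], [0, 0, 0], 0]]'

```text
time_s: 15.92
eef_pos: [0.4709, -0.0949, 0.0456]
tcp_rot: [-180.0, 0.0, 13.3]
ft_force: [-0.8, -0.3, -0.6]
width: 0.0
```

```bash
cat >> st.py <<'E'
def ring(save=None):
    o=observe(); W=cam("wrist",o); im=eyes.snapshot("wrist")
    if save: cv2.imwrite(save,im[:,:,::-1])
    g=cv2.medianBlur(cv2.cvtColor(im,cv2.COLOR_RGB2GRAY),5)
    best=[]
    c=cv2.HoughCircles(g,cv2.HOUGH_GRADIENT,1.5,30,param1=120,param2=30,minRadius=40,maxRadius=80)
    for x,y,r in (c[0][:25] if c is not None else []):
        P=R.T@(onz(W,(x,y),.066)[:2]*1000-J); d=np.hypot(*P)
        if abs(d-144.7)<6 and P[0]<-110: best.append((P.round(1),round(float(r)),"theta %.3f"%(np.arctan2(P[1],-P[0])-np.arctan2(22,143))))
    print(best)
E
python3 -c "
from st import *
st(); ring('pics/w7.png')"
```

```text
t 15.92 tcp [470.9 -94.9  45.6] rot [-180.     0.    13.3] clamp [-78.1  66.5] Fclamp [-0.1  0.9] Fz -0.6 w 0.0
[(array([-142.8,  -24.3]), 68, 'theta -0.321'), (array([-127.3,   71.1]), 67, 'theta 0.357'), (array([-145.3,  -16.8]), 73, 'theta -0.268')]
```

Emit:
move_arm --deltas '[[[2, 0, 0], [0, 0, 0], 0], [[2, 0, 0], [0, 0, 0], 0], [[1, 0, 0], [0, 0, 0], 0], [[0, 0, 0], [0, 0, 0], 0], [[0, 0, 0], [0, 0, 0], 0]]'

```text
time_s: 16.38
eef_pos: [0.476, -0.0938, 0.0456]
tcp_rot: [-180.0, -0.0, 13.3]
ft_force: [-1.7, 0.5, -1.0]
width: -0.0
```

```bash
python3 -c "
from st import *
st(); ring('pics/w8.png')"
```

```text
t 16.38 tcp [476.  -93.8  45.6] rot [-180.    -0.    13.3] clamp [-78.2  61.3] Fclamp [0.8 1.5] Fz -1.0 w -0.0
[(array([-143.1,  -17.4]), 64, 'theta -0.274'), (array([-143.8,  -26.9]), 54, 'theta -0.337')]
```

Emit:
move_arm --deltas '[[[2, 0, 0], [0, 0, 0], 0], [[2, 0, 0], [0, 0, 0], 0], [[1, 0, 0], [0, 0, 0], 0], [[0, 0, 0], [0, 0, 0], 0], [[0, 0, 0], [0, 0, 0], 0]]'

```text
time_s: 16.85
eef_pos: [0.4806, -0.0926, 0.0455]
tcp_rot: [-180.0, 0.0, 13.3]
ft_force: [-3.0, -0.8, -0.2]
width: -0.0001
```

```bash
sed -i 's/param2=30/param2=20/; s/:25\]/:60]/; s/P\[0\]<-110/P[0]<-110 and P[1]>15/' st.py; python3 -c "
from st import *
st(); ring('pics/w9.png')"
```

```text
t 16.85 tcp [480.6 -92.6  45.5] rot [-180.     0.    13.3] clamp [-78.1  56.6] Fclamp [-0.   3.1] Fz -0.2 w -0.0001
[(array([-132.1,   59.5]), 71, 'theta 0.271')]
```

Emit:
move_arm --deltas '[[[1, 0, 0], [0, 0, 0], 0], [[1, 0, 0], [0, 0, 0], 0], [[1, 0, 0], [0, 0, 0], 0], [[1, 0, 0], [0, 0, 0], 0], [[0, 0, 0], [0, 0, 0], 0]]'

```text
time_s: 17.32
eef_pos: [0.483, -0.0916, 0.0451]
tcp_rot: [-179.9, 0.2, 13.3]
ft_force: [-6.6, -2.4, -1.2]
width: -0.0002
```

Emit:
move_arm --deltas '[[[1, 0, 0], [0, 0, 0], 0], [[0, 0, 0], [0, 0, 0], 0], [[0, 0, 0], [0, 0, 0], 0], [[0, 0, 0], [0, 0, 0], 0], [[0, 0, 0], [0, 0, 0], 0]]'

```text
time_s: 17.73
eef_pos: [0.4836, -0.0914, 0.0451]
tcp_rot: [-179.9, 0.2, 13.3]
ft_force: [-7.2, -3.4, -1.7]
width: -0.0005
```

Emit:
move_arm --deltas '[[[1, 0, 0], [0, 0, 0], 0], [[0, 0, 0], [0, 0, 0], 0], [[0, 0, 0], [0, 0, 0], 0], [[0, 0, 0], [0, 0, 0], 0], [[0, 0, 0], [0, 0, 0], 0]]'

```text
time_s: 18.15
eef_pos: [0.4848, -0.0911, 0.0451]
tcp_rot: [-179.9, 0.2, 13.3]
ft_force: [-5.3, -1.4, -2.5]
width: 0.0002
```

Emit:
move_arm --deltas '[[[1, 0, 0], [0, 0, 0], 0], [[0, 0, 0], [0, 0, 0], 0], [[0, 0, 0], [0, 0, 0], 0], [[0, 0, 0], [0, 0, 0], 0], [[0, 0, 0], [0, 0, 0], 0]]'

```text
time_s: 18.57
eef_pos: [0.4855, -0.0908, 0.045]
tcp_rot: [-179.9, 0.2, 13.3]
ft_force: [-7.1, -2.2, -1.4]
width: -0.0001
```

Emit:
move_arm --deltas '[[[1, 0, 0], [0, 0, 0], 0], [[0, 0, 0], [0, 0, 0], 0], [[0, 0, 0], [0, 0, 0], 0], [[0, 0, 0], [0, 0, 0], 0], [[0, 0, 0], [0, 0, 0], 0]]'

```text
time_s: 18.98
eef_pos: [0.4862, -0.0906, 0.0449]
tcp_rot: [-179.9, 0.3, 13.3]
ft_force: [-6.9, -3.3, -2.0]
width: -0.0
```

```bash
python3 -c "
from st import *
st(); ring('pics/w10.png')"
```

```text
t 18.98 tcp [486.2 -90.6  44.9] rot [-179.9    0.3   13.3] clamp [-77.5  50.6] Fclamp [-1.6  7.4] Fz -2.0 w -0.0
[(array([-135.8,   54.1]), 79, 'theta 0.227'), (array([-140.7,   43.8]), 44, 'theta 0.149')]
```

```bash
python3 - <<'E'
import cv2,numpy as np
from h import *
a=cv2.imread("pics/w10.png")[0:400,0:560]; a=cv2.resize(a,(500,357)); b=eyes.snapshot("side")[225:325,320:400,::-1]; b=cv2.resize(b,(300,375),interpolation=2)
o=np.zeros((375,800,3),np.uint8); o[:357,:500]=a; o[:,500:]=b; cv2.imwrite("pics/c10.png",o)
E
```

```text
(no output)
```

View pics/c10.png

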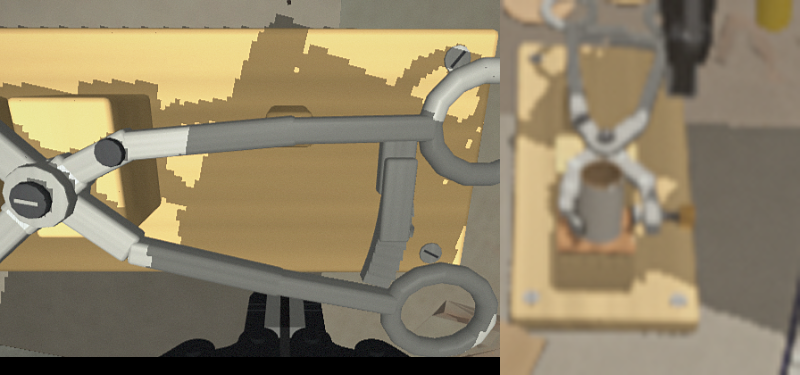

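Emit:
move_arm --deltas '[[[1, 0, 0], [0, 0, 0], 0], [[0, 0, 0], [0, 0, 0], 0], [[0, 0, 0], [0, 0, 0], 0], [[0, 0, 0], [0, 0, 0], 0], [[0, 0, 0], [0, 0, 0], 0]]'

```text
time_s: 19.5
eef_pos: [0.4869, -0.0904, 0.0448]
tcp_rot: [-179.9, 0.3, 13.3]
ft_force: [-7.3, -3.3, -1.0]
width: 0.0001
```

Emit:
move_arm --deltas '[[[1, 0, 0], [0, 0, 0], 0], [[0, 0, 0], [0, 0, 0], 0], [[0, 0, 0], [0, 0, 0], 0], [[0, 0, 0], [0, 0, 0], 0], [[0, 0, 0], [0, 0, 0], 0]]'

```text
time_s: 19.92
eef_pos: [0.4883, -0.0902, 0.0449]
tcp_rot: [-179.9, 0.2, 13.3]
ft_force: [-7.1, -3.4, -2.6]
width: 0.0001
```

Emit:
move_arm --deltas '[[[1, 0, 0], [0, 0, 0], 0], [[0, 0, 0], [0, 0, 0], 0], [[0, 0, 0], [0, 0, 0], 0], [[0, 0, 0], [0, 0, 0], 0], [[0, 0, 0], [0, 0, 0], 0]]'

```text
time_s: 20.33
eef_pos: [0.489, -0.0899, 0.0449]
tcp_rot: [-179.9, 0.3, 13.3]
ft_force: [-7.9, -2.9, -2.8]
width: -0.0
```

```bash
python3 -c "
from st import *
st(); ring('pics/w11.png')"
```

```text
t 20.33 tcp [489.  -89.9  44.9] rot [-179.9    0.3   13.3] clamp [-77.5  47.8] Fclamp [-1.   8.3] Fz -2.8 w -0.0
[(array([-136.2,   47.1]), 73, 'theta 0.181'), (array([-141.8,   38.7]), 44, 'theta 0.114'), (array([-130.4,   65.2]), 56, 'theta 0.311'), (array([-115.1,   85.4]), 74, 'theta 0.486')]
```

Emit:
move_arm --deltas '[[[1, 0, 0], [0, 0, 0], 0], [[0, 0, 0], [0, 0, 0], 0], [[0, 0, 0], [0, 0, 0], 0], [[0, 0, 0], [0, 0, 0], 0], [[0, 0, 0], [0, 0, 0], 0]]'

```text
time_s: 20.8
eef_pos: [0.4897, -0.0897, 0.0448]
tcp_rot: [-179.9, 0.3, 13.3]
ft_force: [-8.3, -2.7, -2.0]
width: -0.0001
```

Emit:
move_arm --deltas '[[[1, 0, 0], [0, 0, 0], 0], [[0, 0, 0], [0, 0, 0], 0], [[0, 0, 0], [0, 0, 0], 0], [[0, 0, 0], [0, 0, 0], 0], [[0, 0, 0], [0, 0, 0], 0]]'

```text
time_s: 21.22
eef_pos: [0.4911, -0.0895, 0.0449]
tcp_rot: [-179.9, 0.3, 13.3]
ft_force: [-6.9, -2.8, -3.1]
width: 0.0003
```

Emit:
move_arm --deltas '[[[1, 0, 0], [0, 0, 0], 0], [[0, 0, 0], [0, 0, 0], 0], [[0, 0, 0], [0, 0, 0], 0], [[0, 0, 0], [0, 0, 0], 0], [[0, 0, 0], [0, 0, 0], 0]]'

```text
time_s: 21.63
eef_pos: [0.4918, -0.0893, 0.0448]
tcp_rot: [-179.9, 0.3, 13.3]
ft_force: [-7.0, -3.1, -2.0]
width: 0.0
```

Emit:
move_arm --deltas '[[[1, 0, 0], [0, 0, 0], 0], [[0, 0, 0], [0, 0, 0], 0], [[0, 0, 0], [0, 0, 0], 0], [[0, 0, 0], [0, 0, 0], 0], [[0, 0, 0], [0, 0, 0], 0]]'

```text
time_s: 22.05
eef_pos: [0.4924, -0.0891, 0.0447]
tcp_rot: [-179.9, 0.3, 13.3]
ft_force: [-8.4, -4.3, -2.2]
width: 0.0
```

```bash
python3 -c "
from st import *
st(); ring('pics/w12.png')"
```

```text
t 22.05 tcp [492.4 -89.1  44.7] rot [-179.9    0.3   13.3] clamp [-77.4  44.3] Fclamp [-2.2  9.2] Fz -2.2 w 0.0
[(array([-139.1,   44.1]), 79, 'theta 0.154'), (array([-141.9,   33.9]), 49, 'theta 0.082')]
```

Emit:
move_arm --deltas '[[[1, 0, 0], [0, 0, 0], 0], [[0, 0, 0], [0, 0, 0], 0], [[0, 0, 0], [0, 0, 0], 0], [[0, 0, 0], [0, 0, 0], 0], [[0, 0, 0], [0, 0, 0], 0]]'

```text
time_s: 22.52
eef_pos: [0.4937, -0.0888, 0.0448]
tcp_rot: [-179.9, 0.3, 13.3]
ft_force: [-8.8, -2.8, -1.7]
width: 0.0001
```

Emit:
move_arm --deltas '[[[1, 0, 0], [0, 0, 0], 0], [[0, 0, 0], [0, 0, 0], 0], [[0, 0, 0], [0, 0, 0], 0], [[0, 0, 0], [0, 0, 0], 0], [[0, 0, 0], [0, 0, 0], 0]]'

```text
time_s: 22.93
eef_pos: [0.4941, -0.0887, 0.0447]
tcp_rot: [-179.9, 0.3, 13.3]
ft_force: [-9.6, -5.2, -1.4]
width: -0.0001
```

Emit:
move_arm --deltas '[[[1, 0, 0], [0, 0, 0], 0], [[0, 0, 0], [0, 0, 0], 0], [[0, 0, 0], [0, 0, 0], 0], [[0, 0, 0], [0, 0, 0], 0], [[0, 0, 0], [0, 0, 0], 0]]'

```text
time_s: 23.35
eef_pos: [0.4945, -0.0885, 0.0446]
tcp_rot: [-179.9, 0.4, 13.3]
ft_force: [-10.6, -6.6, -1.6]
width: 0.0
```

```bash
python3 -c "
from st import *
st(); cv2.imwrite('pics/s13.png',eyes.snapshot('side')[:,:,::-1])"
```

```text
t 23.35 tcp [494.5 -88.5  44.6] rot [-179.9    0.4   13.3] clamp [-77.4  42. ] Fclamp [-3.9 11.9] Fz -1.6 w 0.0
```

Emit:
move_arm --deltas '[[[1, 0, 0], [0, 0, 0], 0], [[0, 0, 0], [0, 0, 0], 0], [[0, 0, 0], [0, 0, 0], 0], [[0, 0, 0], [0, 0, 0], 0], [[0, 0, 0], [0, 0, 0], 0]]'

```text
time_s: 23.82
eef_pos: [0.4949, -0.0884, 0.0445]
tcp_rot: [-179.9, 0.5, 13.3]
ft_force: [-12.7, -6.2, -1.6]
width: -0.0001
```

Emit:
move_arm --deltas '[[[1, 0, 0], [0, 0, 0], 0], [[0, 0, 0], [0, 0, 0], 0], [[0, 0, 0], [0, 0, 0], 0], [[0, 0, 0], [0, 0, 0], 0], [[0, 0, 0], [0, 0, 0], 0]]'

```text
time_s: 24.23
eef_pos: [0.4954, -0.0882, 0.0443]
tcp_rot: [-179.8, 0.5, 13.3]
ft_force: [-14.2, -8.8, -0.1]
width: 0.0
```

Emit:
move_arm --deltas '[[[1, 0, 0], [0, 0, 0], 0], [[0, 0, 0], [0, 0, 0], 0], [[0, 0, 0], [0, 0, 0], 0], [[0, 0, 0], [0, 0, 0], 0], [[0, 0, 0], [0, 0, 0], 0]]'

```text
time_s: 24.65
eef_pos: [0.4967, -0.0878, 0.0445]
tcp_rot: [-179.8, 0.5, 13.3]
ft_force: [-13.6, -6.5, 1.4]
width: -0.0005
```

Emit:
move_arm --deltas '[[[-1.5, 0, 0], [0, 0, 0], 0], [[-1, 0, 0], [0, 0, 0], 0], [[0, 0, 0], [0, 0, 0], 0], [[0, 0, 0], [0, 0, 0], 0], [[0, 0, 0], [0, 0, 0], 0]]'

```text
time_s: 25.07
eef_pos: [0.4957, -0.088, 0.0449]
tcp_rot: [-179.9, 0.3, 13.3]
ft_force: [-9.7, -2.1, 1.5]
width: -0.0002
```

Emit:
move_arm --deltas '[[[-1, 0, 0], [0, 0, 0], 0], [[0, 0, 0], [0, 0, 0], 0], [[0, 0, 0], [0, 0, 0], 0], [[0, 0, 0], [0, 0, 0], 0], [[0, 0, 0], [0, 0, 0], 0]]'

```text
time_s: 25.48
eef_pos: [0.4956, -0.0881, 0.0451]
tcp_rot: [-179.9, 0.2, 13.3]
ft_force: [-7.5, 0.2, -0.1]
width: 0.0003
```

Emit:
move_arm --deltas '[[[-1, 0, 0], [0, 0, 0], 0], [[0, 0, 0], [0, 0, 0], 0], [[0, 0, 0], [0, 0, 0], 0], [[0, 0, 0], [0, 0, 0], 0], [[0, 0, 0], [0, 0, 0], 0]]'

```text
time_s: 25.9
eef_pos: [0.4956, -0.0885, 0.0453]
tcp_rot: [-179.9, 0.1, 13.3]
ft_force: [-5.8, -0.3, -0.4]
width: 0.0001
```

Emit:
move_arm --deltas '[[[-1, 0, 0], [0, 0, 0], 0], [[0, 0, 0], [0, 0, 0], 0], [[0, 0, 0], [0, 0, 0], 0], [[0, 0, 0], [0, 0, 0], 0], [[0, 0, 0], [0, 0, 0], 0]]'

```text
time_s: 26.32
eef_pos: [0.4956, -0.089, 0.0455]
tcp_rot: [-180.0, 0.0, 13.3]
ft_force: [-4.7, 0.2, -1.1]
width: 0.0002
```

Emit:
move_arm --deltas '[[[-2, 0, 0], [0, 0, 0], 0], [[-5, 0, 0], [0, 0, 0], 0], [[-10, 0, 0], [0, 0, 0], 0], [[-15, 0, 0], [0, 0, 0], 0], [[-10, 0, 0], [0, 0, 0], 0]]'

```text
time_s: 26.73
eef_pos: [0.4538, -0.099, 0.0458]
tcp_rot: [180.0, -0.0, 13.3]
ft_force: [0.3, 0.1, -0.0]
width: 0.0003
```

Emit:
move_arm --deltas '[[[0, 0, -15], [0, 0, 0], 0], [[0, 0, -30], [0, 0, 0], 0], [[0, 0, -40], [0, 0, 0], 0], [[0, 0, -30], [0, 0, 0], 0], [[0, 0, -20], [0, 0, 0], 0]]'

```text
time_s: 27.15
eef_pos: [0.4558, -0.0993, 0.1837]
tcp_rot: [179.9, -0.2, 13.3]
ft_force: [-0.2, -0.4, -0.6]
width: 0.0001
```

Emit:
move_arm --deltas '[[[15, -15, -10], [0, 0, 0], 0], [[25, -20, 0], [0, 0, 0], 0], [[15, -10, 0], [0, 0, 0], 0], [[0, 0, 0], [0, 0, 0], 0], [[0, 0, 0], [0, 0, 0], 0]]'

```text
time_s: 27.57
eef_pos: [0.498, -0.0421, 0.1907]
tcp_rot: [180.0, -0.0, 13.4]
ft_force: [-0.9, 0.1, -0.2]
width: 0.0002
```

```bash
python3 - <<'E'
from st import *
st(); o=observe(); a=eyes.snapshot("wrist"); cv2.imwrite("pics/w14.png",a[:,:,::-1]); np.save("w14.npy",np.r_[o['eef_pos'],o['tcp_rot']])
b=eyes.snapshot("side")[225:325,320:400]; b=cv2.resize(b,(200,250),interpolation=2)
c=np.zeros((480,800,3),np.uint8); c[:450,:600]=cv2.resize(a,(600,450)); c[:250,600:]=b; cv2.imwrite("pics/c14.png",c[:,:,::-1])
E
```

```text
t 27.57 tcp [498.  -42.1 190.7] rot [180.   -0.   13.4] clamp [-33.   27.9] Fclamp [0.3 0.9] Fz -0.2 w 0.0002
```

View pics/c14.png

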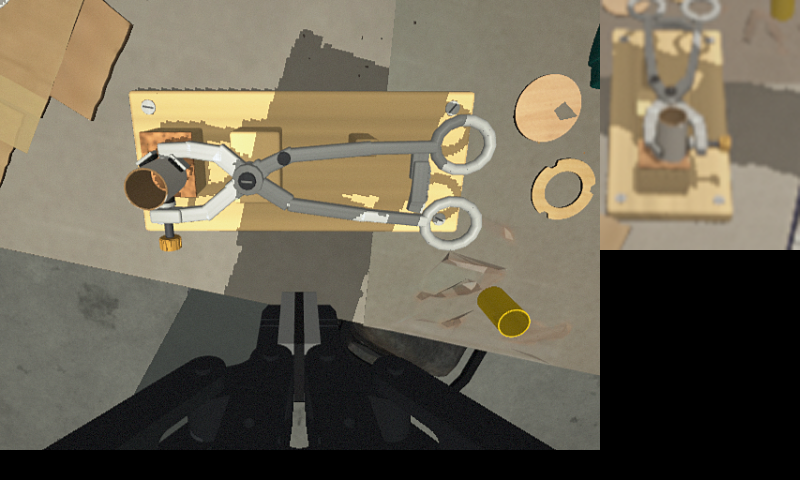

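```bash
python3 - <<'E'
from st import *
a=np.load("w14.npy"); W=cam("wrist",dict(eef_pos=a[:3],tcp_rot=a[3:])); k=640/600
for n,p,z in [("joint",(247,181),.075),("looseC",(450.5,222.5),.062),("fixC",(463,143.5),.062),("tubetop",(146,187.5),.0954)]:
    P=R.T@(onz(W,(p[0]*k,p[1]*k),z)[:2]*1000-J); print(n,P.round(1),round(float(np.arctan2(P[1],-P[0])-np.arctan2(22,143)),3))
E
```

```text
joint [0.5 0.2] 2.588
looseC [-140.2   32.8] 0.077
fixC [-141.8  -22.1] -0.307
tubetop [58.7 -0.2] -3.29
```

```bash
python3 -c "
from workcell import job; print(job.close_job())"
```

```text
the job is handed in; nothing more can be done
None
```

The job is handed in at about 27.6 s of the 72 s allowed: the tube stands upright on the cork seat, locked between the jaws, and the robot is touching nothing.

- **Release:** I pressed the loose ring down about 8 mm with a peak of about 5 N. The ratchet let go and I drew the handle out to fully open; the image put the swing at about 0.36.
- **Tube:** I picked up the white tube standing between the two yellow look-alikes, stood it on the seat and let go. A side view showed it standing before I closed the jaws.
- **Closing:** I felt five clicks. The push force began rising steadily just before the fourth, which puts first contact at a swing of about 0.11. I stopped after the fifth click, so the handle has clicked about two teeth past contact. I estimate 9 to 12 N at the jaw; that comes from the push force and was not measured directly.
- **Last checks:** When I eased the push off, the handle stayed put. The final picture gives a swing of about 0.077, which fits the 0.068 tooth with some widening under load. The tube's top is centred between the jaws. I moved none of the other items and saw none displaced in the last views, which do not show all of them.
- **Disagreement:** During the push, the circle-fit readings of the swing ran about 0.03 to 0.04 wider than the click count. I trusted the clicks, and the final picture agrees with them.

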